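Set the cupping grinder four clicks coarser and purge it

TASK

The last sample tasted bitter, so set the grinder four clicks coarser and purge it. With a fingertip, push the orange-tipped lever of the dial on top of the grinder counter-clockwise as seen from above (towards the bigger dots) exactly four clicks from where it stands; then, with the dial set, press the green start button beside it fully down and let it come up again. Be gentle, pinch and lift nothing, and leave the lid, the cups and everything else where they stand.

Things in the scene. Friction and masses are not known exactly. Their poses are not given: they have to be found in the camera images.
- grinder: Coffee grinder, black head on a white column, fixed to the table; lengths in mm. Origin under the centre of its foot (220 along x, 130 along y), z up, front towards its -x. Flat top deck at z = 255 (x -100 to 115, y -62 to 62). On it, an aluminium plate 3 thick, 60 in radius, round the dial, whose axis is at x = -30, y = 0; the start button at x = 82, y = 0. The lid's knob is the highest point, z = 309.
- grind_dial: Grind dial: dark knurled collar, 46 mm in radius, 8 to 32 mm above the deck, turning on an upright axis together with its lever. Origin on the axis at deck height (255 mm above the table), x axis along the lever, z up. It rests only in its 11 click stops, 15 degrees (0.262 rad) apart. Counter-clockwise from above is coarser. It starts in one of the four finest stops; four clicks are 60 degrees.
- dial_axis (a point): On the dial's axis at the lever's height (277 mm above the table). In the finest stop the lever points 95 degrees counter-clockwise from the grinder's x axis; the other 10 stops follow counter-clockwise, each with a black tick on the plate, with brown dots that grow towards coarse. Just beyond the last stop at either end the dial is blocked.
- lever_mid (a point): Middle of the bare part of the lever, 66 mm from the axis: a level steel rod 9 mm thick, bare from 52 to 78 mm from the axis, centre 22 mm above the deck. Pushed sideways here it takes about 6 N to leave a stop, then ever less; just past half way to the next stop the dial gives way and snaps by itself into that stop, about 8 mm ahead of the finger.
- lever_tip (a point): Centre of the orange ball (17 across) at the lever's end, 86 from the dial's axis, 277 above the table.
- start_button (a joint): Travel of the green start button in m: 0 up, 0.005 fully down; sprung, 1.5 N starts it and 5 N holds it down.
- start_button_top (a point): Centre of the top of the green round button (24 across, standing in a steel bezel 44 across); 271 above the table when up, pressed straight down. The bezel's rim is 261 above the table.
- feed_lid: Dark wooden lid, 70 across, its top at 297 above the table, with a knob 22 across up to 309, plugged loosely into the feed throat in the middle of the dial (the throat does not turn); loose, to be left alone; origin at the centre of its underside
- dosing_cup: Steel cup, 58 across, 85 high, on the grinder's foot under the chute; loose, to be left alone; origin at the centre of its underside
- glass_a: Clear glass, 80 across, 88 high, left of the grinder; loose, to be left alone; origin at the centre of its underside
- glass_b: Clear glass, 80 across, 88 high, left of the grinder; loose, to be left alone; origin at the centre of its underside
- takeaway_cup: Black paper cup with green band and black lid, 84 across, 116 high, right of the grinder; loose, to be left alone; origin at the centre of its underside
- milk_jug: Steel milk jug, 92 across, 125 high, handle along its y; loose, to be left alone; origin at the centre of its underside
- red_mug: Red mug, 82 across, 95 high, handle along its y; loose, to be left alone; origin at the centre of its underside
- cupping_spoon: Steel spoon, 170 long, flat on the table, its bowl towards its x; loose, to be left alone

How it is judged:
On the way, in this order (a step that is already met when the one before it is completed fails the run):
1. the dial rests in the click stop four clicks coarser than where it began (distance of lever_tip from where it was at the start of the episode between 0.081 and 0.091 m and angular speed of grind_dial below 0.1 rad/s), for 0.2 s.
2. then the start button is pressed fully down (distance of lever_tip from where it was at the start of the episode between 0.081 and 0.091 m and value of joint start_button above 0.0042 m), for 0.1 s.
At the end, for the whole second after the job is handed in: The dial rests in the stop four clicks (60 degrees) counter-clockwise from where it began, its lever's end within 5 mm of that place (a quarter of a click); the start button, pressed after that, is up again; the lid is within 10 mm and every other loose thing within 20 mm of where it stood (distance of lever_tip from where it was at the start of the episode between 0.081 and 0.091 m and angular speed of grind_dial below 0.05 rad/s and value of joint start_button below 0.001 m and distance of feed_lid from where it was at the start of the episode below 0.01 m and distance of each of dosing_cup, glass_a, glass_b, takeaway_cup, milk_jug, red_mug, cupping_spoon from where it was at the start of the episode below 0.02 m); the robot touches nothing.
It fails at once if the start button is pressed while the dial is not four clicks from its start (value of joint start_button above 0.003 m and not (distance of lever_tip from where it was at the start of the episode between 0.081 and 0.091 m)).
It fails at once if the dial or its lever is pinched or forced (more than 25 N from the fingers) (contact force between the fingers and grind_dial above 25 N).
It fails at once if the lid is lifted or pushed out of the throat (10 mm) (distance of feed_lid from where it was at the start of the episode above 0.01 m).
It fails at once if a cup, glass, jug, mug or the spoon is lifted or shoved (20 mm) (distance of any of dosing_cup, glass_a, glass_b, takeaway_cup, milk_jug, red_mug, cupping_spoon from where it was at the start of the episode above 0.02 m).
It also fails if it takes over 64 s, if anything falls off the work surface, if the arm or the gripper's body presses on something with over 40 N, if the wrist force passes 120 N, or if a joint passes its speed limit or range.

ROBOT

A 7-joint arm with a two-finger parallel gripper is mounted at the origin on the work surface. World frame = base frame: x ahead of the robot, y to its left, z up, the work surface at z = 0. Lengths are in m, angles in rad, forces in N, time in s.
With the tool pointing down it reaches from about 0.4 to 0.925 m from the base axis. Payload 5.6 kg.
Tool frame: the origin (TCP) lies midway between the tips of the shut fingers; the grasp point (between the pads) lies 19 mm behind it (robot.grasp_offset is the z of the grasp point in the tool frame, in m); z points along the fingers, y is the direction in which the jaws open and shut (so a half turn about z gives the same grasp; the last joint's range is limited). The gripper opens to 85 mm and grips with 20 to 120 N. Pads are 22 mm wide; open, the fingers measure 114 mm over their backs; the gripper's body (76 mm by 85 mm) begins 54 mm behind the grasp point. The pads swing forward as they close: fully open they stand 13 mm farther back than shut.
Start: joints at [-1.165, 0.468, -0.012, 1.603, 0.006, 1.071, -0.056], TCP at [0.282, 0.586, 0.231] pointing down, gripper open.
Joint ranges: [-2.53, 2.53], [-0.31, 2.02], [-1.57, 1.55], [0.28, 2.44], [-1.29, 4.43], [0.15, 1.84], [-2.92, 2.92]. Speed limits (rad/s): [2.57, 2.57, 3.14, 3.14, 3.14, 3.14, 3.14].

INTERFACE

Orientations are given as [roll, pitch, yaw] about the fixed x, y, z axes, in that order (R = Rz(yaw) Ry(pitch) Rx(roll)).
In Python, from workcell import readout, cams, close_job, robot gives the robot as it stands.
- The arm moves only by the tool carry_out, never from a script. Its argument "moves" is a list of rows, each a list of 3 entries, a list of its own where there are three numbers: the closure, from 0 (fully open) to 1 (shut), then the shift along the tool's x, y, z in cm, then the turn about the tool's z in degrees. In form: [[gripper, [x, y, z], turn], ...]. A call has 1 to 12 rows; each row is the pose to reach, as a shift and turn from the pose measured when the call began, along the tool's axes at that moment; what a row does not reach only later rows make up. A row lasts 1/10 s, in which the tool goes at most 50 mm and 8.59 degrees, less where a joint would pass 70% of its speed; a pose out of reach is approached as far as the arm can. A call with a gripper value outside its range is refused whole. The fingers move at their own pace and stop on an object; "force" is the grip in N (left out, the last holds). Time passes only in rows, so rows that repeat a pose let the fingers close. It gives the time, the measured TCP pose, the force and the opening at its end, in the units of the state.
- readout.read_state(): the state, without advancing time (a new reading comes with each control period).
- cams.get_image(name): name is "side" or "top" or "wrist"; returns the picture (480x640x3 uint8, red, green, blue); there is no depth.
- cams.camera_info(name): a dict with "fx", "fy", "cx", "cy" (pixels), "k1" (the pictures are not rectified: a ray, as slopes to the right and down, at radius r is drawn at 1 + k1 r^2 times it, then the intrinsics apply), "view" (4x4, takes a point from world to camera coordinates). Camera axes: x right, y up, looking along -z (the intrinsics and any distortion apply to the point x, -y, -z); pixel columns grow to the right and rows downward; lengths in m; the calibration is good to about 2 mm. A picture is of the moment at which its call begins: read the wrist's pose just before it. camera_info takes no time and is no camera call; for the wrist camera it gives the pose at the moment of the call.
- close_job(): hands the job in, once; it reports no verdict.
The state is a dict: "clock": time; "joint_positions": joint angles; "qd": joint speeds; "joint_efforts": joint torques, N m; "tool_pos": TCP position; "orientation": TCP orientation; "force": force on the tool from outside, world axes, zero at the start; "wrist_torque": the same for the moment, N m; "finger_gap": finger opening in m.
Only numpy, scipy, OpenCV 4.12 (cv2) and the standard library are available. Lean on these libraries where they do the work, as an engineer would, in place of code of your own. Each camera call takes 0.05 s, during which the arm holds its last target.

## Working session

There is one attempt and no reset: what is moved stays moved. The work goes in short steps, Python scripts to look and compute and a tool call to move; the robot and the scene stay as the last step left them, time stands still between calls to the robot, and variables do not carry over. Pictures are saved under pics/ and viewed, and the job is handed in when it is done.

Besides the shell and the picture viewer there is one more tool, called after "Call:" by a JSON object that holds its "api" and its "payload". carry_out: Moves the arm, as the interface text tells. Its arguments: {"type":"object","properties":{"moves":{"type":"array"},"force":{"type":"number"}},"required":["moves"]}

```bash
ls; mkdir -p pics; python3 - <<'E'
from workcell import readout,cams,robot
import cv2
s=readout.read_state()
for k,v in s.items(): print(k,v)
for n in ["side","top","wrist"]:
    im=cams.get_image(n); cv2.imwrite(f"pics/{n}0.png",im[:,:,::-1])
    i=cams.camera_info(n); print(n,i)
print(robot.grasp_offset)
E
```

```text
pics
clock 0.0
joint_positions [-1.16497376  0.46837238 -0.01160135  1.60365959  0.00594971  1.07138303
 -0.05628943]
qd [-0.00187093  0.00079753 -0.00067284 -0.00020954 -0.00023953  0.00296778
  0.00113475]
joint_efforts [-2.84468451e-04 -5.32386625e+01  2.11694342e-02 -2.51309681e+01
  1.14161783e-02  7.52386957e-03 -1.01386368e-05]
tool_pos [0.28184081 0.58508332 0.23032653]
orientation [-3.13980668e+00  8.13704865e-05  2.69269152e+00]
force [-0.39975865  0.36743267  0.18607156]
wrist_torque [-0.0007443  -0.05808934  0.02015502]
finger_gap 0.08581271416953984
side {'fx': 593.1445970675293, 'fy': 593.1445970675293, 'cx': 322.05219904776317, 'cy': 240.6760468106801, 'k1': -0.18123749074844486, 'view': array([[ 0.97808273, -0.20804696,  0.00840464, -0.48790852],
       [ 0.13845733,  0.68001068,  0.72001044, -0.18203672],
       [-0.15551123, -0.7030661 ,  0.69391233, -1.59640196],
       [ 0.        ,  0.        ,  0.        ,  1.        ]])}
top {'fx': 571.5481761361805, 'fy': 571.5481761361805, 'cx': 328.1565743037695, 'cy': 238.06258792426559, 'k1': -0.06734297552586217, 'view': array([[ 0.01707751, -0.99980047,  0.01036212, -0.03595254],
       [ 0.98048579,  0.01877578,  0.19569131, -0.55165364],
       [-0.19584682,  0.00681799,  0.9806108 , -1.76335884],
       [ 0.        ,  0.        ,  0.        ,  1.        ]])}
wrist {'fx': 332.07893798356065, 'fy': 332.07893798356065, 'cx': 320.7393180898709, 'cy': 243.94055657006587, 'k1': -0.06350542486313528, 'view': array([[ 0.43291131,  0.90143433, -0.00198786, -0.6500001 ],
       [-0.86572488,  0.41514537, -0.27959749,  0.03831642],
       [-0.25121352,  0.12276186,  0.96011525, -0.37886885],
       [ 0.        ,  0.        ,  0.        ,  1.        ]])}
-0.0187
```

View pics/side0.png

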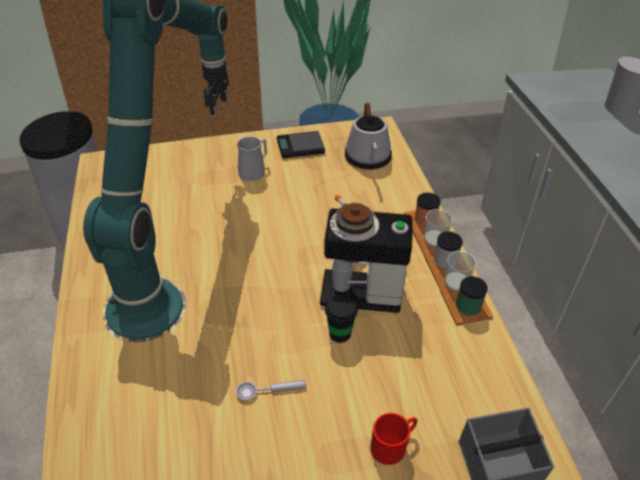

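View pics/top0.png

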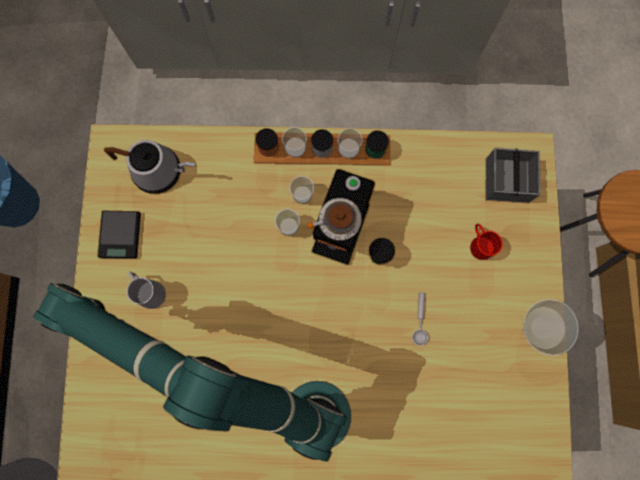

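View pics/wrist0.png

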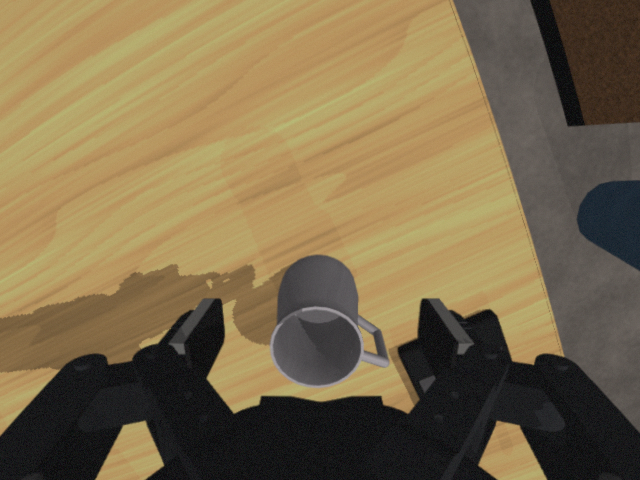

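The top view shows the grinder near (342,216), its lever pointing left with the tip near (310,225), and the green button at (352,184). I'll enlarge the crops to read these more closely.

```bash
python3 - <<'E'
import cv2
a=cv2.imread("pics/top0.png")[160:270,270:410]; cv2.imwrite("pics/top0c.png",cv2.resize(a,None,fx=5.5,fy=5.4,interpolation=cv2.INTER_CUBIC))
a=cv2.imread("pics/side0.png")[185:265,315:425]; cv2.imwrite("pics/side0c.png",cv2.resize(a,None,fx=7,fy=7,interpolation=cv2.INTER_CUBIC))
E
```

```text
(no output)
```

View pics/top0c.png

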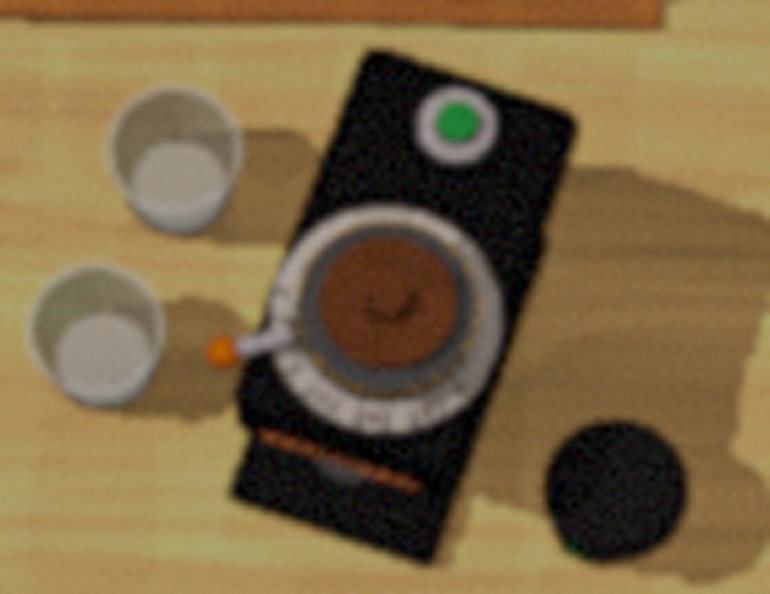

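View pics/side0c.png

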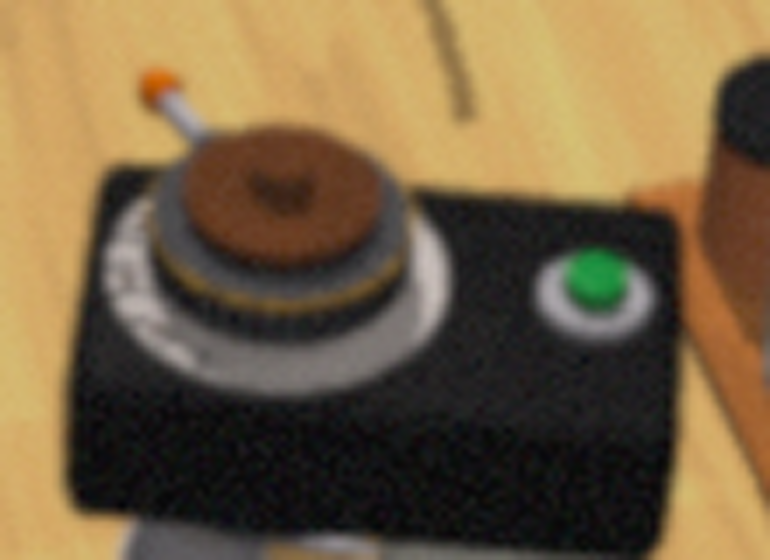

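```bash
cat > h.py <<'E'
import numpy as np
from workcell import cams
from scipy.optimize import least_squares
def ray(info,u,v):
    d=np.array([(u-info['cx'])/info['fx'],(v-info['cy'])/info['fy']]); s=d.copy()
    for _ in range(20): s=d/(1+info['k1']*(s@s))
    V=np.array(info['view']); R=V[:3,:3]
    return -R.T@V[:3,3], R.T@np.array([s[0],-s[1],-1.])
def atz(info,u,v,z):
    o,d=ray(info,u,v); return o+d*(z-o[2])/d[2]
def proj(info,p):
    V=np.array(info['view']); c=V[:3,:3]@np.asarray(p)+V[:3,3]
    s=np.array([c[0],-c[1]])/-c[2]; s=s*(1+info['k1']*(s@s))
    return np.array([info['cx']+info['fx']*s[0],info['cy']+info['fy']*s[1]])
E
python3 - <<'E'
from h import *
T=cams.camera_info("top");S=cams.camera_info("side")
t=lambda a,b:(270+(a+.5)/5.5-.5,160+(b+.5)/5.4-.5)
s=lambda a,b:(315+(a+.5)/7-.5,185+(b+.5)/7-.5)
for n,I,uv,z in [("btn",T,t(456,122),.271),("btn",S,s(597,266),.271),("tip",T,t(221,350),.277),("tip",S,s(158,84),.277),
 ("plate",T,t(388.5,320),.258),("plate",S,s(277,280),.258),("lid",T,t(388,300),.297),("lid",S,s(283,195),.297)]:
    p=atz(I,*uv,z);print(n,p.round(4))
E
```

```text
btn [ 0.6729 -0.0911  0.271 ]
btn [ 0.6722 -0.0908  0.271 ]
tip [0.5458 0.0277 0.277 ]
tip [0.542  0.0292 0.277 ]
plate [ 0.5679 -0.0579  0.258 ]
plate [ 0.5643 -0.062   0.258 ]
lid [ 0.5692 -0.0564  0.297 ]
lid [ 0.5649 -0.0612  0.297 ]
```

```bash
cat >> h.py <<'E'
from scipy.spatial.transform import Rotation as Ro
from workcell import readout
def delta(p,yawdeg):
    s=readout.read_state(); R=Ro.from_euler('xyz',s['orientation']).as_matrix()
    d=R.T@(np.array(p)-s['tool_pos'])*100
    y=np.degrees(np.arctan2(R[1,0],R[0,0]))
    return d.round(2), round((-(yawdeg-y)+180)%360-180,2)
E
python3 - <<'E'
from h import *
s=readout.read_state();R=Ro.from_euler('xyz',s['orientation']).as_matrix()
I=cams.camera_info("wrist");V=I['view'];c=-V[:3,:3].T@V[:3,3]
print("cam in tool",R.T@(c-s['tool_pos']), "look",R.T@(-V[2,:3]), "imgup",R.T@V[1,:3])
print(delta([0.282,0.585,0.42],154.3),delta([0.51,-0.06,0.42],138),delta([0.51,-0.06,0.42],108))
E
```

```text
cam in tool [ 0.06987631  0.00090479 -0.14266054] look [-2.79486375e-01 -2.39617090e-04  9.60149628e-01] imgup [ 0.96014901 -0.00123102  0.27948589]
(array([ -0.02,  -0.04, -18.95]), np.float64(-0.02)) (array([-48.55, -48.26, -18.87]), np.float64(16.28)) (array([-48.55, -48.26, -18.87]), np.float64(46.28))
```

```bash
python3 - <<'E'
from h import *
print(delta([0.62,-0.09,0.42],138))
E
```

```text
(array([-59.76, -46.19, -18.87]), np.float64(16.28))
```

Call:
{"api": "carry_out", "payload": {"moves": [[0, [0, 0, -5], 0], [0, [0, 0, -10], 0], [0, [0, 0, -15], 0], [1, [0, 0, -19], 0], [1, [-3, -2.3, -19], 2], [1, [-6.5, -5, -19], 4], [1, [-10, -7.7, -19], 6], [1, [-13.5, -10.4, -19], 8], [1, [-17, -13.1, -19], 10], [1, [-20.5, -15.8, -19], 12], [1, [-24, -18.5, -19], 14], [1, [-27, -20.8, -19], 16]]}}

```text
clock: 1.35
tool_pos: [0.4358, 0.2783, 0.4209]
orientation: [-3.14, 0.001, 2.411]
force: [1.2, -0.0, -0.9]
finger_gap: -0.0002
```

```bash
python3 - <<'E'
from h import *
print(delta([0.62,-0.09,0.42],138))
E
```

```text
(array([-38.31, -15.12,   0.13]), np.float64(0.11))
```

Call:
{"api": "carry_out", "payload": {"moves": [[1, [-4, -1.6, 0], 0], [1, [-8, -3.2, 0], 0], [1, [-12, -4.8, 0], 0], [1, [-16, -6.4, 0], 0], [1, [-20, -8, 0], 0], [1, [-24, -9.6, 0], 0], [1, [-28, -11.2, 0], 0], [1, [-32, -12.7, 0], 0], [1, [-35, -13.9, 0], 0], [1, [-38.3, -15.1, 0], 0], [1, [-38.3, -15.1, 0], 0], [1, [-38.3, -15.1, 0], 0]]}}

```text
clock: 2.55
tool_pos: [0.6199, -0.0904, 0.4206]
orientation: [-3.139, -0.0, 2.409]
force: [-0.5, 1.1, 0.2]
finger_gap: -0.0002
```

```bash
python3 - <<'E'
from h import *
import cv2,json
I=cams.camera_info("wrist");print(readout.read_state()['tool_pos'],readout.read_state()['orientation'])
cv2.imwrite("pics/w1.png",cams.get_image("wrist")[:,:,::-1])
I['view']=np.array(I['view']).tolist();json.dump(I,open("w1.json","w"))
E
```

```text
[ 0.61992102 -0.09038646  0.42059559] [-3.13931272e+00 -3.38765727e-04  2.40886416e+00]
```

View pics/w1.png

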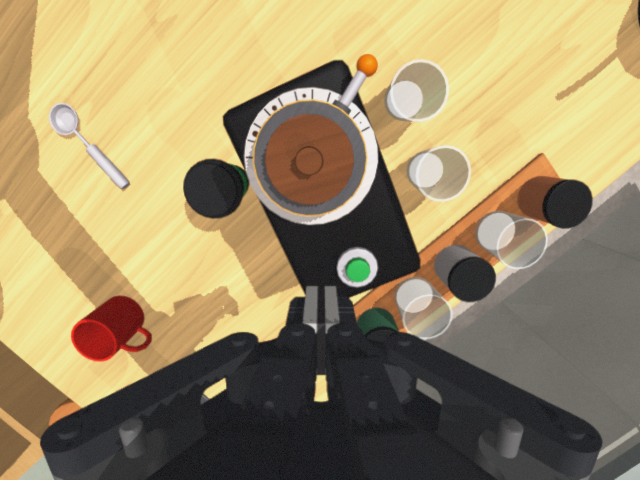

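The wrist picture shows the whole dial: the plate around (311,156), the tip at (367,65) and the button at (357,269). I'll enlarge it next.

```bash
python3 - <<'E'
import cv2
a=cv2.imread("pics/w1.png"); 
cv2.imwrite("pics/w1a.png",cv2.resize(a[45:235,230:400],None,fx=3,fy=3,interpolation=cv2.INTER_CUBIC))
cv2.imwrite("pics/w1b.png",cv2.resize(a[235:305,310:410],None,fx=6,fy=6,interpolation=cv2.INTER_CUBIC))
E
```

```text
(no output)
```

View pics/w1a.png

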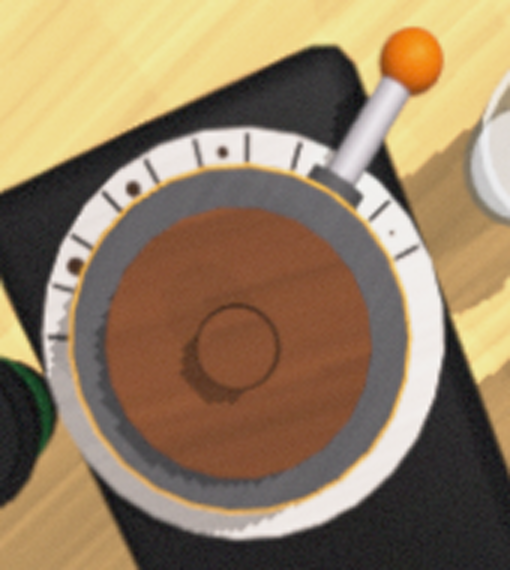

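View pics/w1b.png

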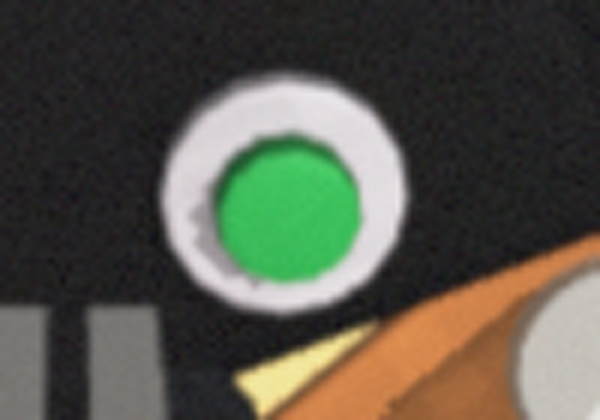

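```bash
python3 - <<'E'
from h import *
import json
I=json.load(open("w1.json"));T=cams.camera_info("top");S=cams.camera_info("side")
a=lambda u,v:(230+(u+.5)/3-.5,45+(v+.5)/3-.5)
b=lambda u,v:(310+(u+.5)/6-.5,235+(v+.5)/6-.5)
for n,uv,z in [("btn",b(289,210),.271),("tip",a(411,60),.277),("plate",a(243,333),.258),("collar",a(241,339),.287),("lid",a(239,343),.297),("knob",a(237,345),.309)]:
    print(n,atz(I,*uv,z).round(4))
t=lambda a,b:(270+(a+.5)/5.5-.5,160+(b+.5)/5.4-.5)
s=lambda a,b:(315+(a+.5)/7-.5,185+(b+.5)/7-.5)
obs=[(I,b(289,210),'b',3),(I,a(411,60),'t',3),(I,a(243,333),'p',2),(I,a(239,343),'l',2),
 (T,t(456,122),'b',1),(T,t(221,350),'t',1),(S,s(597,266),'b',1),(S,s(158,84),'t',1)]
def pts(q):
    th=q[2];A=np.array([q[0],q[1]]);r=np.radians(125)
    return {'b':np.r_[A+.112*np.array([np.cos(th),np.sin(th)]),.271],'t':np.r_[A+.086*np.array([np.cos(th+r),np.sin(th+r)]),.277],
     'p':np.r_[A,.258],'l':np.r_[A,.297]}
f=lambda q:np.concatenate([w*(proj(i,pts(q)[k])-uv) for i,uv,k,w in obs])
r=least_squares(f,[.567,-.059,-.29]);print(r.x,np.degrees(r.x[2]),np.degrees(r.x[2])+125,r.fun.round(1));print(pts(r.x))
E
```

```text
btn [ 0.6733 -0.0907  0.271 ]
tip [0.5447 0.0269 0.277 ]
plate [ 0.5672 -0.0542  0.258 ]
collar [ 0.5682 -0.0546  0.287 ]
lid [ 0.5686 -0.0552  0.297 ]
knob [ 0.5686 -0.0553  0.309 ]
[ 0.56809121 -0.05509562 -0.32947099] -18.877297196293974 106.12270280370603 [-0.1  3.   0.6 -3.2 -0.1  2.8 -0.7 -1.2  0.1 -0.4  0.   0.5  0.8  0.
  1.   0.3]
{'b': array([ 0.67406714, -0.09133238,  0.271     ]), 't': array([0.54420941, 0.02752193, 0.277     ]), 'p': array([ 0.56809121, -0.05509562,  0.258     ]), 'l': array([ 0.56809121, -0.05509562,  0.297     ])}
```

The lever has two ticks clockwise of it and eight counter-clockwise, 11 stops in all, so it stands in stop index 2. The target is stop 6. I'll go above a spot on the clockwise side of the lever.

```bash
cat >> h.py <<'E'
AX=np.array([.568,-.055])
def P(th,d,z,r=.066):
    t=np.radians(th);R=np.array([[np.cos(t),-np.sin(t)],[np.sin(t),np.cos(t)]])
    return np.r_[AX+R@[r,-d],z]
E
python3 - <<'E'
from h import *
print(delta(P(106,.034,.42),106),P(106,.034,.42))
E
```

```text
(array([9.92, 5.47, 0.08]), np.float64(32.14)) [0.58249083 0.01781494 0.42      ]
```

Call:
{"api": "carry_out", "payload": {"moves": [[1, [2.5, 1.4, 0], 8], [1, [5, 2.7, 0], 16], [1, [7.5, 4.1, 0], 24], [1, [9.9, 5.5, 0], 32], [1, [9.9, 5.5, 0], 32.1], [1, [9.9, 5.5, 0], 32.1]]}}

```text
clock: 3.2
tool_pos: [0.5824, 0.0198, 0.4211]
orientation: [-3.141, -0.0, 1.856]
force: [-0.9, -0.8, -0.9]
finger_gap: -0.0001
```

```bash
python3 - <<'E'
from h import *
print(delta(P(106,.034,.33),106),delta(P(106,.034,.267),106))
E
```

```text
(array([-0.2 , -0.04,  9.11]), np.float64(0.33)) (array([-0.2 , -0.03, 15.41]), np.float64(0.33))
```

Call:
{"api": "carry_out", "payload": {"moves": [[1, [-0.2, 0, 4], 0], [1, [-0.2, 0, 8], 0], [1, [-0.2, 0, 11], 0], [1, [-0.2, 0, 12], 0], [1, [-0.2, 0, 12], 0]]}}

```text
clock: 3.7
tool_pos: [0.5824, 0.0172, 0.3003]
orientation: [-3.138, -0.0, 1.856]
force: [0.0, 0.5, -0.1]
finger_gap: -0.0002
```

```bash
python3 - <<'E'
from h import *
import cv2
s=readout.read_state();print(s['force'])
I=cams.camera_info("wrist")
im=cams.get_image("wrist")[:,:,::-1].copy()
for r in (.052,.066,.078): print(proj(I,P(106,0,.277,r)))
print("tcp",proj(I,s['tool_pos']))
cv2.imwrite("pics/w2.png",im)
a=cams.get_image("side")[165:265,315:425,::-1];cv2.imwrite("pics/s2.png",cv2.resize(a,None,fx=5.5,fy=5.5,interpolation=cv2.INTER_CUBIC))
print(delta(P(106,.034,.267),106))
E
```

```text
[ 0.02643718  0.5193118  -0.10067085]
[257.23800891 305.96834459]
[255.93838863 282.5577225 ]
[254.81144985 261.59945196]
tcp [317.72060443 303.46874427]
(array([ 0.08, -0.12,  3.57]), np.float64(0.32))
```

View pics/w2.png

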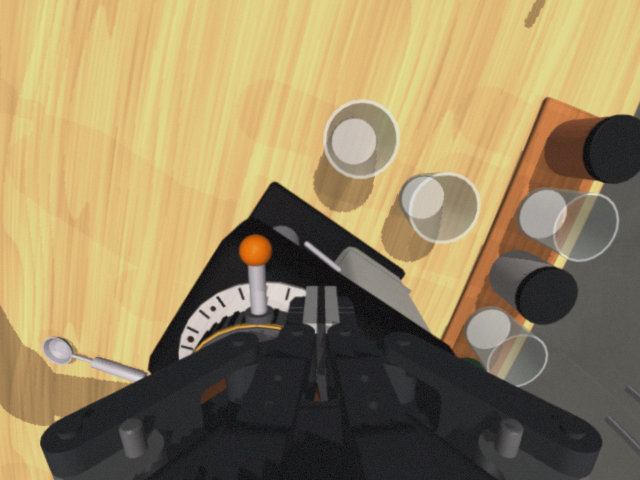

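View pics/s2.png

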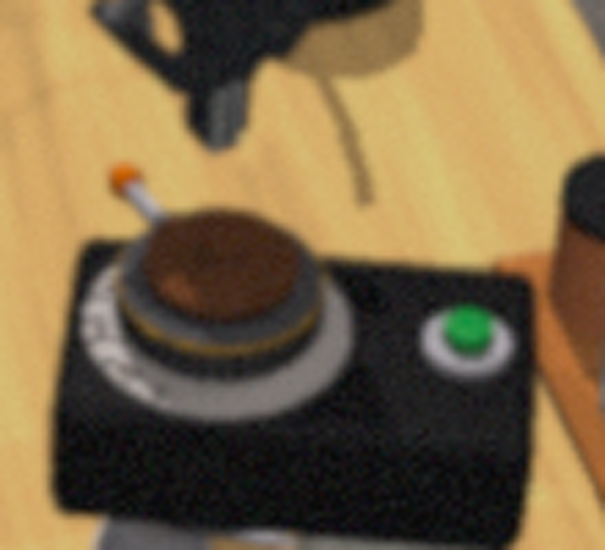

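The wrist picture shows the rod at x≈258 (predicted 256) and the shut fingers about 60 px to its right, both clear. I'll descend beside it.

Call:
{"api": "carry_out", "payload": {"moves": [[1, [0, -0.1, 1.2], 0], [1, [0, -0.1, 2.4], 0], [1, [0, -0.1, 3.4], 0], [1, [0, -0.1, 3.4], 0], [1, [0, -0.6, 3.4], 0], [1, [0, -1.1, 3.4], 0], [1, [0, -1.5, 3.4], 0], [1, [0, -1.8, 3.4], 0], [1, [0, -1.8, 3.4], 0], [1, [0, -1.8, 3.4], 0]]}}

```text
clock: 4.8
tool_pos: [0.5667, 0.0124, 0.2689]
orientation: [3.14, 0.0, 1.856]
force: [-0.4, -0.1, 0.4]
finger_gap: -0.0001
```

```bash
python3 - <<'E'
from h import *
import cv2
s=readout.read_state();print(s['force'],s['tool_pos'])
im=cams.get_image("wrist")[200:380,180:420,::-1].copy()
cv2.imwrite("pics/w3.png",cv2.resize(im,None,fx=3,fy=3))
q=s['tool_pos'][:2]-AX;t=np.radians(106);print("r,d",q@[np.cos(t),np.sin(t)],-q@[-np.sin(t),np.cos(t)])
E
```

```text
[-0.38922002 -0.12321618  0.37505129] [0.56665849 0.01241071 0.26890443]
r,d 0.06516910235644521 0.017291366585654454
```

View pics/w3.png

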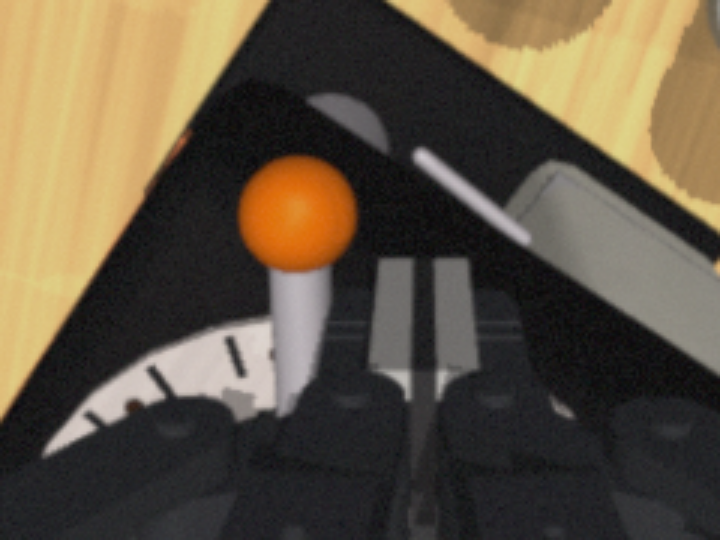

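```bash
cat >> h.py <<'E'
def table(degs,d=.0173,r=.0655,r2=None):
    for D in degs:
        t=np.radians(D);v=np.array([[np.cos(t),-np.sin(t)],[np.sin(t),np.cos(t)]])@[r,-d]-[r,-d]
        print(D,(v*[100,-100]).round(2),-D)
E
python3 -c "
from h import *
table([1,2.5,4,5.5,7,8.5,9.5,10.5])"
```

```text
1 [ 0.03 -0.11] -1
2.5 [ 0.07 -0.29] -2.5
4 [ 0.1  -0.46] -4
5.5 [ 0.14 -0.64] -5.5
7 [ 0.16 -0.81] -7
8.5 [ 0.18 -0.99] -8.5
9.5 [ 0.2 -1.1] -9.5
10.5 [ 0.21 -1.22] -10.5
```

Call:
{"api": "carry_out", "payload": {"moves": [[1, [0.03, -0.11, 0.1], -1], [1, [0.07, -0.29, 0.1], -2.5], [1, [0.1, -0.46, 0.1], -4], [1, [0.14, -0.64, 0.1], -5.5], [1, [0.14, -0.64, 0.1], -5.5]]}}

```text
clock: 5.35
tool_pos: [0.5609, 0.0124, 0.2682]
orientation: [3.138, 0.001, 1.953]
force: [2.0, -0.2, 1.6]
finger_gap: 0.0001
```

```bash
cat > look.py <<'E'
from h import *
import cv2,sys
s=readout.read_state();print(s['force'].round(2) if hasattr(s['force'],'round') else s['force'],s['tool_pos'])
im=cams.get_image("wrist")[200:380,180:420,::-1].copy()
cv2.imwrite(f"pics/{sys.argv[1]}.png",cv2.resize(im,None,fx=3,fy=3))
E
python3 look.py w4
```

```text
[ 2.02 -0.16  1.6 ] [0.56089622 0.01237083 0.26823009]
```

View pics/w4.png

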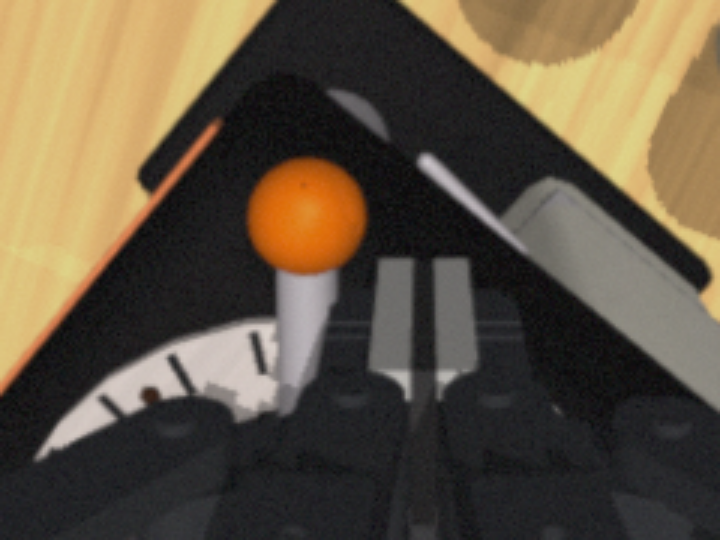

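The finger is in contact and the lever is moving with it, at about 2 N. I'll continue past half way.

Call:
{"api": "carry_out", "payload": {"moves": [[1, [0.03, -0.11, 0], -1], [1, [0.05, -0.23, 0], -2], [1, [0.07, -0.35, 0], -3], [1, [0.1, -0.46, 0], -4], [1, [0.1, -0.46, 0], -4]]}}

```text
clock: 5.9
tool_pos: [0.555, 0.011, 0.2678]
orientation: [3.141, 0.0, 2.023]
force: [-0.1, 0.1, -0.4]
finger_gap: 0.0004
```

```bash
python3 look.py w5
```

```text
[-0.14  0.12 -0.37] [0.55502972 0.01100378 0.26780287]
```

View pics/w5.png

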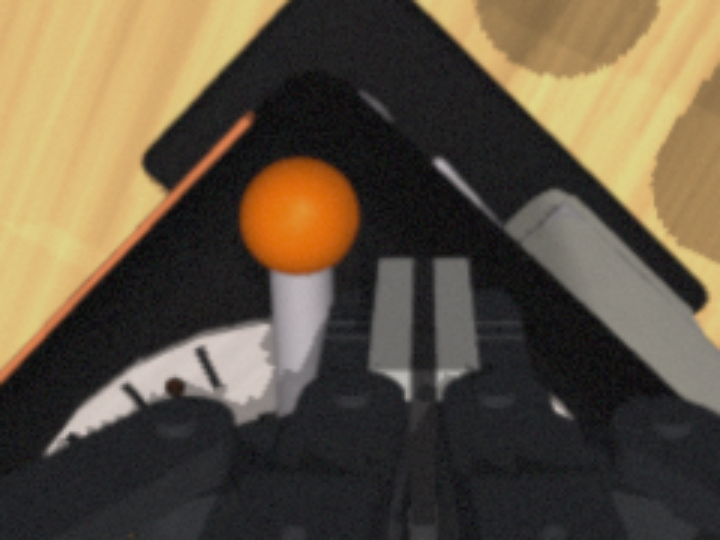

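```bash
cat > ang.py <<'E'
from h import *
import cv2,sys
# orange ball by colour in wrist and top
from workcell import readout
s=readout.read_state()
out=[]
for n in ("wrist","top","side"):
    I=cams.camera_info(n);im=cams.get_image(n)
    h=cv2.cvtColor(im,cv2.COLOR_RGB2HSV);m=cv2.inRange(h,(8,200,120),(20,255,255))
    k,l,st,c=cv2.connectedComponentsWithStats(m)
    best=None
    for i in range(1,k):
        if st[i,4]<15: continue
        p=atz(I,*c[i],.277);q=p[:2]-AX
        if .07<np.hypot(*q)<.1: print(n,c[i].round(1),st[i,4],p.round(4),"r",np.hypot(*q).round(4),"ang",np.degrees(np.arctan2(q[1],q[0])).round(1))
print(s['clock'],s['tool_pos'],np.degrees(s['orientation'][2]),s['force'])
E
python3 ang.py
```

```text
wrist [278.6 271.5] 1150 [0.5316 0.0212 0.277 ] r 0.0845 ang 115.5
5.95 [0.55513216 0.01102165 0.26774834] 115.85318913380195 [-0.3508127   0.26469491  0.60204314]
```

Call:
{"api": "carry_out", "payload": {"moves": [[1, [0.03, -0.11, 0], -1], [1, [0.05, -0.23, 0], -2], [1, [0.05, -0.23, 0], -2], [1, [0.05, -0.23, 0], -2]]}}

```text
clock: 6.5
tool_pos: [0.5533, 0.0106, 0.2678]
orientation: [3.14, 0.001, 2.057]
force: [-1.5, -0.3, -0.1]
finger_gap: -0.0
```

```bash
python3 ang.py; python3 look.py w6
```

```text
wrist [265.1 271.6] 1146 [0.5243 0.0172 0.277 ] r 0.0844 ang 121.2
6.5 [0.55327562 0.01059813 0.26784787] 117.84328898048936 [-1.45029142 -0.2793405  -0.07449498]
[-0.01 -0.39  0.63] [0.55333076 0.01063247 0.26785261]
```

View pics/w6.png

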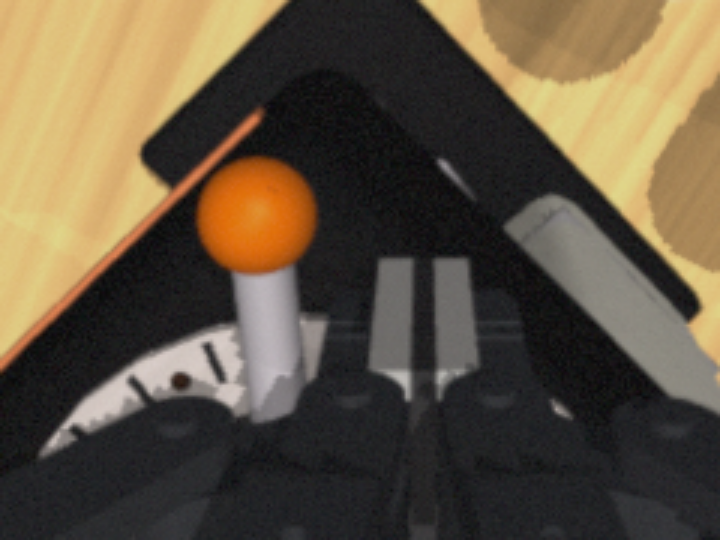

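The lever snapped into the next stop (121.2°, expected 121). I'll repeat in 15° increments.

```bash
cat > tab.py <<'E'
from h import *
import sys
s=readout.read_state();t=s['orientation'][2];q=s['tool_pos'][:2]-AX
r=q@[np.cos(t),np.sin(t)];d=-q@[-np.sin(t),np.cos(t)];print(r,d)
table(eval(sys.argv[1]),d,r)
E
python3 tab.py "[2,4,5.5,7,8.5,10,11.5,12.5,13.5,14.3,15]"
```

```text
0.0648965846943406 0.01772497878371143
2 [ 0.06 -0.23] -2
4 [ 0.11 -0.46] -4
5.5 [ 0.14 -0.63] -5.5
7 [ 0.17 -0.8 ] -7
8.5 [ 0.19 -0.98] -8.5
10 [ 0.21 -1.15] -10
11.5 [ 0.22 -1.33] -11.5
12.5 [ 0.23 -1.45] -12.5
13.5 [ 0.23 -1.56] -13.5
14.3 [ 0.24 -1.66] -14.3
15 [ 0.24 -1.74] -15
```

Call:
{"api": "carry_out", "payload": {"moves": [[1, [0.06, -0.23, 0], -2], [1, [0.11, -0.46, 0], -4], [1, [0.14, -0.63, 0], -5.5], [1, [0.17, -0.8, 0], -7], [1, [0.19, -0.98, 0], -8.5], [1, [0.21, -1.15, 0], -10], [1, [0.22, -1.33, 0], -11.5], [1, [0.23, -1.45, 0], -12.5], [1, [0.23, -1.56, 0], -13.5], [1, [0.24, -1.66, 0], -14.3], [1, [0.24, -1.74, 0], -15], [1, [0.24, -1.74, 0], -15]]}}

```text
clock: 7.9
tool_pos: [0.5364, 0.0042, 0.2675]
orientation: [3.141, 0.001, 2.318]
force: [-0.3, -0.0, -0.9]
finger_gap: 0.0001
```

```bash
python3 ang.py;python3 tab.py "[2,4,5.5,7,8.5,10,11.5,12.5,13.5,14.3,15]"
```

```text
wrist [265.7 271.2] 1153 [0.5069 0.0031 0.277 ] r 0.0844 ang 136.4
7.9 [0.53638015 0.00420054 0.26753995] 132.83558808301237 [-0.30713292 -0.03846619 -0.87332494]
0.06491750037013892 0.01753763404269624
2 [ 0.06 -0.23] -2
4 [ 0.11 -0.46] -4
5.5 [ 0.14 -0.63] -5.5
7 [ 0.17 -0.8 ] -7
8.5 [ 0.19 -0.98] -8.5
10 [ 0.21 -1.15] -10
11.5 [ 0.22 -1.33] -11.5
12.5 [ 0.23 -1.45] -12.5
13.5 [ 0.23 -1.56] -13.5
14.3 [ 0.23 -1.66] -14.3
15 [ 0.23 -1.74] -15
```

Second click done: the lever is at 136.4°. Now the third.

Call:
{"api": "carry_out", "payload": {"moves": [[1, [0.06, -0.23, 0], -2], [1, [0.11, -0.46, 0], -4], [1, [0.14, -0.63, 0], -5.5], [1, [0.17, -0.8, 0], -7], [1, [0.19, -0.98, 0], -8.5], [1, [0.21, -1.15, 0], -10], [1, [0.22, -1.33, 0], -11.5], [1, [0.23, -1.45, 0], -12.5], [1, [0.23, -1.56, 0], -13.5], [1, [0.23, -1.66, 0], -14.3], [1, [0.23, -1.74, 0], -15], [1, [0.23, -1.74, 0], -15]]}}

```text
clock: 9.25
tool_pos: [0.5221, -0.0062, 0.2675]
orientation: [3.141, 0.001, 2.58]
force: [0.6, -0.4, -0.6]
finger_gap: -0.0003
```

```bash
python3 ang.py;python3 tab.py "[2,4,5.5,7,8.5,10,11.5,12.5,13.5,14.3,15]"
```

```text
wrist [265.7 270.4] 1170 [ 0.4937 -0.015   0.277 ] r 0.0844 ang 151.7
side [320.5 210.4] 17 [ 0.4895 -0.0147  0.277 ] r 0.0883 ang 152.8
9.25 [ 0.52210811 -0.00615647  0.26753654] 147.81905254752647 [ 0.58498051 -0.35595055 -0.61388969]
0.0648691308150026 0.017339903067706587
2 [ 0.06 -0.23] -2
4 [ 0.11 -0.46] -4
5.5 [ 0.14 -0.63] -5.5
7 [ 0.16 -0.8 ] -7
8.5 [ 0.19 -0.98] -8.5
10 [ 0.2  -1.15] -10
11.5 [ 0.22 -1.33] -11.5
12.5 [ 0.22 -1.45] -12.5
13.5 [ 0.23 -1.56] -13.5
14.3 [ 0.23 -1.66] -14.3
15 [ 0.23 -1.74] -15
```

Third click done: the lever is at 151.7°. Now the fourth, stopping at the same place relative to the stop.

Call:
{"api": "carry_out", "payload": {"moves": [[1, [0.06, -0.23, 0], -2], [1, [0.11, -0.46, 0], -4], [1, [0.14, -0.63, 0], -5.5], [1, [0.16, -0.8, 0], -7], [1, [0.19, -0.98, 0], -8.5], [1, [0.2, -1.15, 0], -10], [1, [0.22, -1.33, 0], -11.5], [1, [0.22, -1.45, 0], -12.5], [1, [0.23, -1.56, 0], -13.5], [1, [0.23, -1.66, 0], -14.3], [1, [0.23, -1.74, 0], -15], [1, [0.23, -1.74, 0], -15]]}}

```text
clock: 10.6
tool_pos: [0.511, -0.0198, 0.2676]
orientation: [-3.141, 0.001, 2.841]
force: [-0.3, -0.1, 0.3]
finger_gap: -0.0002
```

```bash
python3 ang.py; python3 look.py w7
```

```text
wrist [265.7 269.7] 1166 [ 0.4856 -0.0359  0.277 ] r 0.0846 ang 166.9
side [319.5 216.2] 18 [ 0.4825 -0.0356  0.277 ] r 0.0877 ang 167.2
10.6 [ 0.51099661 -0.01983445  0.26758461] 162.79951444847975 [-0.26872344 -0.11563581  0.27917521]
[0.21 0.22 0.07] [ 0.51112362 -0.01938575  0.26760043]
```

View pics/w7.png

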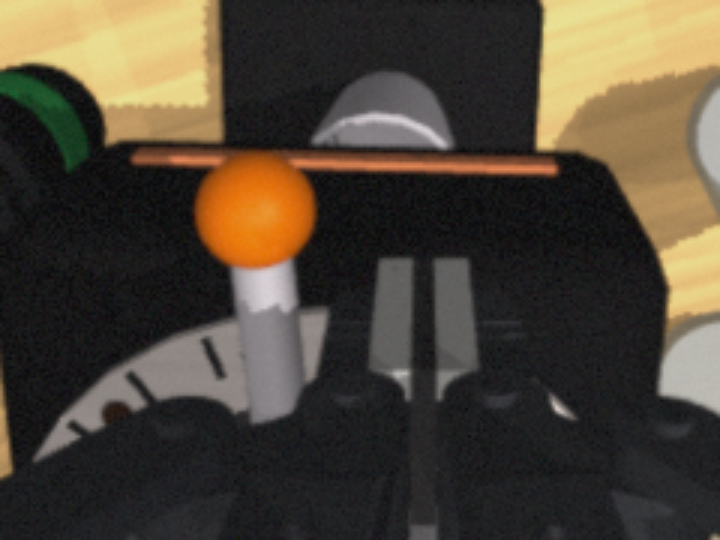

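Four clicks done: the lever is at 167° and four ticks have been passed, and the finger isn't loaded. I'll back off, lift and go over the button.

Call:
{"api": "carry_out", "payload": {"moves": [[1, [0, 0.5, 0], 0], [1, [0, 1, 0], 0], [1, [0, 1.2, -2], 0], [1, [0, 1.2, -5], 0], [1, [0, 1.2, -10], 0], [1, [0, 1.2, -14], 0], [1, [0, 1.2, -15], 0], [1, [0, 1.2, -15], 0]]}}

```text
clock: 11.6
tool_pos: [0.5153, -0.0074, 0.4192]
orientation: [3.14, 0.005, 2.842]
force: [-0.6, 0.1, -0.5]
finger_gap: -0.0001
```

```bash
python3 - <<'E'
from h import *
print(delta([.6735,-.091,.42],138))
E
```

```text
(array([-17.59,  -3.32,  -0.  ]), np.float64(24.85))
```

Call:
{"api": "carry_out", "payload": {"moves": [[1, [-4, -0.8, 0], 6], [1, [-8, -1.6, 0], 12], [1, [-12, -2.4, 0], 18], [1, [-15, -2.9, 0], 22], [1, [-17.6, -3.3, 0], 24.9], [1, [-17.6, -3.3, 0], 24.9], [1, [-17.6, -3.3, 0], 24.9]]}}

```text
clock: 12.3
tool_pos: [0.6731, -0.0906, 0.4172]
orientation: [3.141, 0.0, 2.408]
force: [-0.0, 0.4, 1.0]
finger_gap: -0.0001
```

```bash
python3 ang.py; python3 - <<'E'
from h import *
import cv2
I=cams.camera_info("wrist")
im=cams.get_image("wrist")[:,:,::-1]
print("btn pred",proj(I,[.6735,-.091,.271]),proj(I,readout.read_state()['tool_pos']))
cv2.imwrite("pics/w8.png",im)
print(delta([.6735,-.091,.29],138))
E
```

```text
wrist [206.7   6.6] 267 [ 0.4849 -0.0365  0.277 ] r 0.0851 ang 167.5
side [319.5 216.2] 18 [ 0.4825 -0.0356  0.277 ] r 0.0877 ang 167.2
12.3 [ 0.67314986 -0.0906246   0.41717907] 137.95301155152774 [-0.02364958  0.3945894   0.99464363]
btn pred [318.5401106  229.08334514] [318.32584583 302.72242683]
(array([-0.06, -0.09, 13.02]), np.float64(0.01))
```

View pics/w8.png

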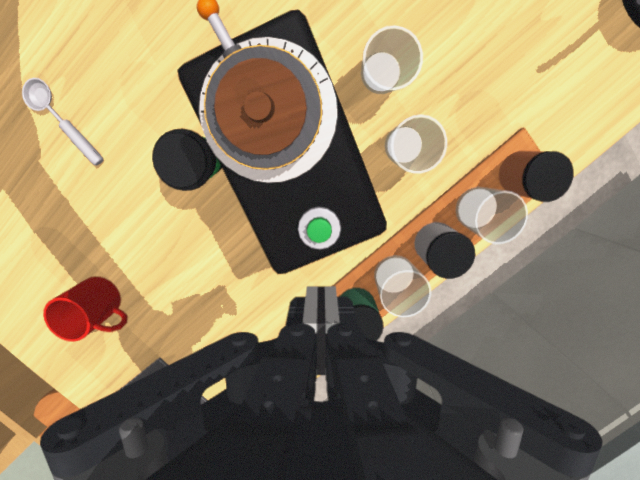

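The button is at (319,230), predicted (318.5,229), and the lever is seen at 167.5°, about 87 mm from its start. I'll descend over the button.

Call:
{"api": "carry_out", "payload": {"moves": [[1, [-0.05, -0.05, 4], 0], [1, [-0.05, -0.05, 8], 0], [1, [-0.05, -0.05, 11], 0], [1, [-0.05, -0.05, 13], 0], [1, [-0.05, -0.05, 14], 0], [1, [-0.05, -0.05, 14], 0]]}}

```text
clock: 13.1
tool_pos: [0.673, -0.09, 0.2795]
orientation: [3.138, 0.001, 2.409]
force: [0.7, -0.0, 0.1]
finger_gap: -0.0004
```

```bash
python3 - <<'E'
from h import *
import cv2
s=readout.read_state();print(s['force'],s['tool_pos'])
cv2.imwrite("pics/w9.png",cams.get_image("wrist")[:,:,::-1])
print(delta([.6735,-.091,.265],138))
E
```

```text
[ 0.6756024  -0.02965566  0.14710308] [ 0.67300882 -0.08996861  0.2794788 ]
(array([-0.02, -0.08,  1.58]), np.float64(0.03))
```

View pics/w9.png

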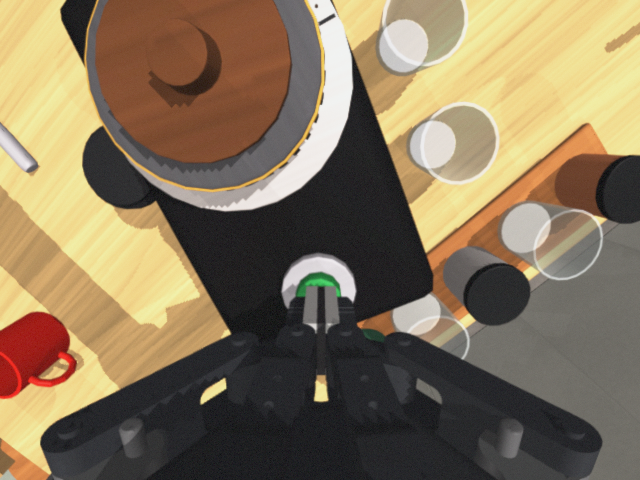

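The fingertip is centred over the button, so I'll press slowly.

Call:
{"api": "carry_out", "payload": {"moves": [[1, [0, -0.1, 0.6], 0], [1, [0, -0.1, 0.9], 0], [1, [0, -0.1, 1.1], 0], [1, [0, -0.1, 1.3], 0], [1, [0, -0.1, 1.4], 0], [1, [0, -0.1, 1.4], 0]]}}

```text
clock: 13.75
tool_pos: [0.6733, -0.0911, 0.2673]
orientation: [3.136, 0.004, 2.409]
force: [-0.2, 0.7, 3.5]
finger_gap: -0.0001
```

Call:
{"api": "carry_out", "payload": {"moves": [[1, [0, 0, 0.15], 0], [1, [0, 0, 0.25], 0], [1, [0, 0, 0.3], 0], [1, [0, 0, 0.35], 0], [1, [0, 0, 0.35], 0], [1, [0, 0, 0.35], 0]]}}

```text
clock: 14.35
tool_pos: [0.6734, -0.0911, 0.2651]
orientation: [3.135, 0.004, 2.409]
force: [-4.5, 0.7, 9.1]
finger_gap: 0.0002
```

The wrist reads 9 N, more than the 5 N that holds the button down. I'll press a touch further and hold, to be sure.

Call:
{"api": "carry_out", "payload": {"moves": [[1, [0, 0, 0.15], 0], [1, [0, 0, 0.2], 0], [1, [0, 0, 0.2], 0], [1, [0, 0, 0.2], 0]]}}

```text
clock: 14.75
tool_pos: [0.6734, -0.0911, 0.2651]
orientation: [3.134, 0.004, 2.409]
force: [-4.7, 1.5, 11.9]
finger_gap: -0.0001
```

```bash
python3 - <<'E'
from h import *
s=readout.read_state();print(s['force'],s['tool_pos'])
E
```

```text
[-4.72362449  1.54933902 11.88135262] [ 0.67341181 -0.09111316  0.26505691]
```

The tool stayed at z = 0.2651 while the force rose to 12 N, so the button is fully down. Now I'll lift straight up.

Call:
{"api": "carry_out", "payload": {"moves": [[1, [0, 0, -0.6], 0], [1, [0, 0, -1.5], 0], [1, [0, 0, -4], 0], [1, [0, 0, -8], 0], [1, [0, 0, -12], 0], [1, [0, 0, -15], 0], [1, [0, 0, -16], 0], [1, [-3, 0, -16], 0], [1, [-5, 0, -16], 0], [1, [-5, 0, -16], 0], [1, [-5, 0, -16], 0]]}}

```text
clock: 15.85
tool_pos: [0.7091, -0.125, 0.4235]
orientation: [3.136, 0.002, 2.409]
force: [0.1, 0.8, 0.2]
finger_gap: -0.0001
```

```bash
python3 ang.py; python3 - <<'E'
from h import *
import cv2
cv2.imwrite("pics/w10.png",cams.get_image("wrist")[:,:,::-1])
a=cams.get_image("side")[185:265,315:425,::-1];cv2.imwrite("pics/s10.png",cv2.resize(a,None,fx=7,fy=7,interpolation=cv2.INTER_CUBIC))
cv2.imwrite("pics/sidefull.png",cams.get_image("side")[:,:,::-1])
E
```

```text
side [319.3 216.3] 18 [ 0.4819 -0.0359  0.277 ] r 0.0882 ang 167.5
15.85 [ 0.70907733 -0.12503262  0.42352905] 137.99823655394638 [0.08078091 0.79569905 0.19543243]
```

View pics/w10.png

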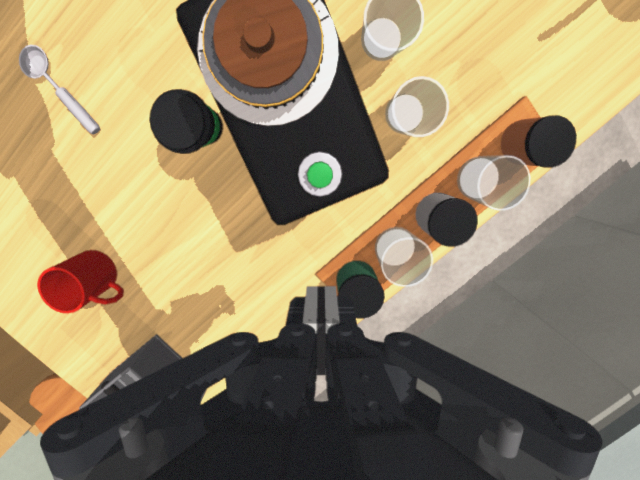

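View pics/s10.png

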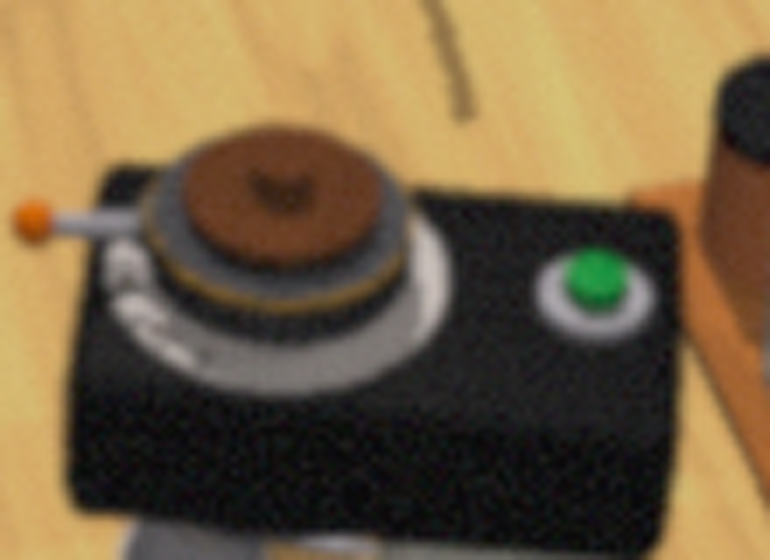

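The button is back up at (597,275), the same as before. The lid hasn't moved, and the lever is four stops on. I'll hand the job in.

```bash
python3 -c "
from workcell import close_job
print(close_job())"
```

```text
the job is handed in; nothing more can be done
None
```

I turned the dial four clicks coarser, then pressed the green button fully down and let it come up again. I handed the job in at about 16 s of the 64 s allowed; it reports no verdict.

- **Dial:** the lever went from stop 2 to stop 6, counting the finest as 0. The wrist camera showed it at 106° at the start, then 121°, 136°, 152° and 167° after each click. The tip moved about 87 mm by the wrist camera and 88.6 mm by the coarser side camera. Four clicks should be 86 mm, and the allowed range is 81–91 mm.
- **Force:** the highest push on the lever I read, checked only at the end of each move, was about 2.6 N.
- **Button:** the fingertip stopped at z = 0.2651 m while the force rose from 9 to 12 N, so the button was fully down. The last side picture shows it up again.
- **Everything else:** the lid looks unmoved in the before-and-after side pictures, and the cups, glasses, mug and spoon in the last wrist picture show no sign of being disturbed. I did not measure their positions. The arm ended clear of everything, with only about 0.8 N on the wrist.

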